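# Key the guard interlock

## Task

Make the guard interlock on the bench: slide the dust shutter of the slanted switch fully aside, take the tongue key out of its wooden rest, and push its flat tongue straight into the slot until you feel it stop at the bottom, without ramming it. Let go of the key and leave it in the slot, and leave the loose wooden offcut and the cork block where they are.

Things in the scene. Friction and masses are not known exactly. Their poses are not given: they have to be found in the camera images.
- interlock_head: Grey switch head 50 x 80 x 50 mm, fixed; its face slants 30 deg from level, to the robot's left. Origin: middle of the slot's mouth, on the face, 86 mm above the bench. z: straight out of the face (tongue goes in along -z); y: horizontal, along the slot, to the side where the shutter opens; x: up the slope. Slot 22 (y) x 7 mm (x), mouth bevelled 3 mm. Face spans x +-25, y -24 to 56 mm.
- interlock: Dark steel bracket that carries the head, base 104 x 104 x 6 mm bolted to the bench; nothing of it is higher than the head. Origin on the bench, z up; the slot's mouth is at x = -10, y = 0, z = 86 mm. On the head's face two shutter rails, 5 mm high, run along y at x = +-18.5 mm of interlock_head.
- shutter (a joint): Aluminium dust shutter, 32 x 36 mm, 3 mm thick, that lies on the face and covers the slot; slides along +y of interlock_head against about 1.5 N of friction and stays where it is left. Value in m: 0 = slot covered, 0.036 = fully aside (the slot is clear from about 0.033).
- shutter_knob (a point): Centre of the top of the shutter's knob, a black square block 14 x 14 mm, 20 mm high, standing straight out of the shutter plate along z of interlock_head; its top is 23.5 mm off the face. Moves with the shutter.
- cam (a joint): Black cam in the slot that the tongue's end pushes inwards, against about 4 N of friction; no spring, it stays where pushed. Value in m: 0 = its top is 20 mm below the mouth of the slot; 0.016 = its solid stop, 36 mm below the mouth, which is where the tongue is fully home. It may start up to 5 mm in.
- key: Tongue key, 108 mm long, 0.08 to 0.17 kg. From its origin (middle of the tongue's end) along z: steel tongue 40 mm long, 20 (y) x 5 mm (x), first 5 mm stepped to 16 x 3.4; steel shoulder z = 40 to 48, 24 (x) x 30 (y) mm; black grip z = 48 to 108, 18 (x) x 26 (y) mm, to pinch across either pair of sides. Starts upright. Fits either way round; fully home, the shoulder stands 4 mm off the face.
- key_rest: Wooden fork-shaped rest fixed to the bench: base 90 x 80 x 8 mm, two prongs 9 mm apart with their top 52 mm above the bench, on which the key's shoulder rests; the tongue hangs between them, its end 12 mm above the bench. Origin: centre of its underside, z up. Lifted straight up by 45 mm the key is free.
- offcut: Loose wooden bar, 29 x 185 x 22 mm, lying on the bench nearer to the robot; origin at the centre of its underside. A bystander.
- cork_block: Loose cork sanding block, 65 x 110 x 29 mm, lying nearer to the robot; origin at the centre of its underside. A bystander.
Things that resemble listed ones, but are neither listed nor needed, are in the scene too. Of the things that look like the interlock, take the one that is farthest to the robot's right at the start.

How it is judged:
By the outcome, as a careful person would: the job done as asked, in the order asked, and still so for the second after the job is handed in, with the robot touching nothing.
It also fails if it takes over 51 s, if anything falls off the work surface, if the arm or the gripper's body presses on something with over 40 N, if the wrist force passes 120 N, or if a joint passes its speed limit or range.

## Robot

A 7-joint arm with a two-finger parallel gripper is mounted at the origin on a cart in front of the work surface, level with it; the furniture and walls round the work are solid. World frame = base frame: x ahead of the robot, y to its left, z up, the work surface at z = 0. Lengths are in m, angles in rad, forces in N, time in s.
With the tool pointing down it reaches from about 0.4 to 0.875 m from the base axis. Payload 6.5 kg.
Tool frame: the origin (TCP) lies at the centre of the arm's flange, where the gripper is bolted on; the fingertips stand 173 mm ahead of it and the grasp point (between the pads) lies hold_point_z ahead of it (hold_point_z is the distance from the TCP to the grasp point, in m); z points along the fingers, x is the direction in which the jaws open and shut, and the axes are right-handed (so a half turn about z gives the same grasp; the last joint's range is limited). The gripper opens to 85 mm and grips with 20 to 120 N. Pads are 22 mm wide; open, the fingers measure 114 mm over their backs; the gripper's body (76 mm by 85 mm) begins 54 mm behind the grasp point. The pads swing forward as they close: fully open they stand 13 mm farther back than shut.
Start: joints at [-1.262, 0.536, -0.004, 1.538, 0.003, 1.067, -0.071], TCP at [0.238, 0.605, 0.405] pointing down, gripper open.
Joint ranges: [-2.7, 2.7], [-0.37, 2.16], [-1.27, 1.26], [0.24, 2.4], [-1.31, 4.45], [0.19, 1.91], [-2.76, 2.76]. Speed limits (rad/s): [2.39, 2.39, 3.14, 3.14, 3.14, 3.14, 3.14].

## Interface

Orientations are given as a unit quaternion [w, x, y, z].
In Python, from cell import * gives the robot as it stands. The module is installed in compiled form; this text tells all that it offers.
- The arm moves only by the tool arm_command, never from a script. Its argument "plan" is a list of rows, each a list of 6 numbers: the shift along the tool's x, y, z in mm, then the turn, a rotation vector about the tool's x, y, z in degrees. In form: [[dx, dy, dz, wx, wy, wz], ...]. A call has 1 to 8 rows; each row is the pose to reach, as a shift and turn from the pose commanded when the call began, along the tool's axes at that moment; what a row does not reach only later rows make up. A row lasts 1/8 s, in which the tool goes at most 62.5 mm and 10.7 degrees, less where a joint would pass 70% of its speed; a pose out of reach is approached as far as the arm can. A call with a gripper value outside its range is refused whole. "fingers" is the opening, from 0 (shut) to 1 (fully open), set as the call begins (left out, the last holds). The fingers move at their own pace and stop on an object; "squeeze" is the grip in N (left out, the last holds). Time passes only in rows, so rows that repeat a pose let the fingers close. It gives the time, the measured TCP pose, the force and the opening at its end, in the units of the state.
- get_state(): the state, without advancing time (a new reading comes with each control period).
- camera(name): name is "scene" or "top" or "wrist"; returns a dict with "color" (400x640x3 uint8, blue, green, red), "K" (3x3 intrinsics, pixels), "k1" (the pictures are not rectified: a ray, as slopes to the right and down, at radius r is drawn at 1 + k1 r^2 times it, then the intrinsics apply), "world_to_cam" (4x4, takes a point from world to camera coordinates); the wrist camera has in their place "T_tool_cam" (4x4, takes a point from camera to tool coordinates, whose origin is the TCP and whose axes are the tool frame's). Camera axes: x right, y up, looking along -z (the intrinsics and any distortion apply to the point x, -y, -z); pixel columns grow to the right and rows downward; lengths in m; the calibration is good to about 2 mm. A picture is of the moment at which its call begins: read the wrist's pose just before it. There is no depth.
- finish_job(): hands the job in, once; it reports no verdict.
The state is a dict: "t": time; "joints": joint angles; "qvel": joint speeds; "effort": joint torques, N m; "position": TCP position; "orientation": TCP orientation; "ft_force": force on the tool from outside, world axes, zero at the start; "torque": the same for the moment, N m; "width": finger opening in m.
Only numpy, scipy, OpenCV 4.12 (cv2) and the standard library are available. Lean on these libraries where they do the work, as an engineer would, in place of code of your own. Each camera call takes 0.05 s, during which the arm holds its last target.

## Working session

There is one attempt and no reset: what is moved stays moved. The work goes in short steps, Python scripts to look and compute and a tool call to move; the robot and the scene stay as the last step left them, time stands still between calls to the robot, and variables do not carry over. Pictures are saved under pics/ and viewed, and the job is handed in when it is done.

Besides the shell and the picture viewer there is one more tool, called by a JSON object that holds its "api" and its "payload". arm_command: Moves the arm, as the interface text tells. Its arguments: {"type":"object","properties":{"plan":{"type":"array","items":{"type":"array","items":{"type":"number"}}},"fingers":{"type":"number"},"squeeze":{"type":"number"}},"required":["plan"]}

```bash
mkdir -p pics; cat > h.py <<'E'
from cell import *
import numpy as np, cv2
from scipy.spatial.transform import Rotation as R
def Rq(q): return R.from_quat([q[1],q[2],q[3],q[0]]).as_matrix()
def snap(name,fn):
    s=get_state(); c=camera(name); cv2.imwrite('pics/'+fn,c['color'])
    if 'world_to_cam' in c: W=np.array(c['world_to_cam'])
    else:
        T=np.eye(4);T[:3,:3]=Rq(s['orientation']);T[:3,3]=s['position']
        W=np.linalg.inv(T@np.array(c['T_tool_cam']))
    np.savez('pics/'+fn[:-4]+'.npz',K=c['K'],k1=c['k1'],W=W)
    return c
def cal(fn): 
    d=np.load('pics/'+fn+'.npz'); return d['K'],float(d['k1']),d['W']
def ray(fn,u,v):
    K,k1,W=cal(fn)
    p=cv2.undistortPoints(np.array([[[u,v]]],float),K,np.array([k1,0,0,0]),criteria=(3,100,1e-10))[0,0] if False else cv2.undistortPoints(np.array([[[u,v]]],float),K,np.array([k1,0,0,0.]))[0,0]
    d=W[:3,:3].T@np.array([p[0],-p[1],-1.]); o=-W[:3,:3].T@W[:3,3]
    return o,d/np.linalg.norm(d)
def onz(fn,u,v,z):
    o,d=ray(fn,u,v); return o+d*(z-o[2])/d[2]
def tri(obs):
    A=np.zeros((3,3));b=np.zeros(3);L=[ray(*x) for x in obs]
    for o,d in L:
        P=np.eye(3)-np.outer(d,d);A+=P;b+=P@o
    X=np.linalg.solve(A,b)
    return X,[np.linalg.norm((np.eye(3)-np.outer(d,d))@(X-o))*1000 for o,d in L]
def proj(fn,X):
    K,k1,W=cal(fn); c=W[:3,:3]@np.array(X)+W[:3,3]; x,y=c[0]/-c[2],-c[1]/-c[2]; r=1+k1*(x*x+y*y)
    return K[0,0]*x*r+K[0,2],K[1,1]*y*r+K[1,2]
def crop(fn,u0,u1,v0,v1,s,out):
    im=cv2.imread('pics/'+fn+'.png')[v0:v1,u0:u1]; cv2.imwrite('pics/'+out,cv2.resize(im,None,fx=s,fy=s,interpolation=cv2.INTER_CUBIC))
E
python3 - <<'E'
from h import *
np.set_printoptions(precision=4,suppress=True)
print(get_state())
print(hold_point_z)
for n in ['scene','top','wrist']:
    c=snap(n,n+'0.png'); print(n,c['K'],c['k1']); K,k,W=cal(n+'0'); print(-W[:3,:3].T@W[:3,3], -W[2,:3])
E
```

```text
{'t': 0.0, 'joints': array([-1.2622,  0.5372, -0.0044,  1.5389,  0.0026,  1.0673, -0.0712]), 'qvel': array([-0.0002,  0.0008, -0.0019,  0.0009,  0.0008, -0.0003, -0.0009]), 'effort': array([ -0.0008, -58.3421,   1.0483, -25.9098,   0.0123,   0.0096,
         0.    ]), 'position': array([0.2378, 0.6046, 0.4038]), 'orientation': array([ 0.0005,  0.8264,  0.563 , -0.0007]), 'ft_force': array([0.6139, 0.7333, 0.4022]), 'torque': array([0.0584, 0.0348, 0.0124]), 'width': 0.08550518057685763}
0.1547
scene [[461.1174   0.     324.2659]
 [  0.     461.1174 198.0687]
 [  0.       0.       1.    ]] 0.03008253297489809
[-0.1073 -0.6704  0.893 ] [ 0.5422  0.5463 -0.6385]
top [[404.8189   0.     317.5801]
 [  0.     404.8189 197.6931]
 [  0.       0.       1.    ]] -0.04166093620151109
[0.4804 0.0162 1.04  ] [ 0.0891  0.0271 -0.9957]
wrist [[299.8095   0.     317.9124]
 [  0.     299.8095 199.8785]
 [  0.       0.       1.    ]] -0.05193134756285239
[0.1712 0.631  0.3729] [ 0.2621 -0.1053 -0.9593]
```

View pics/scene0.png

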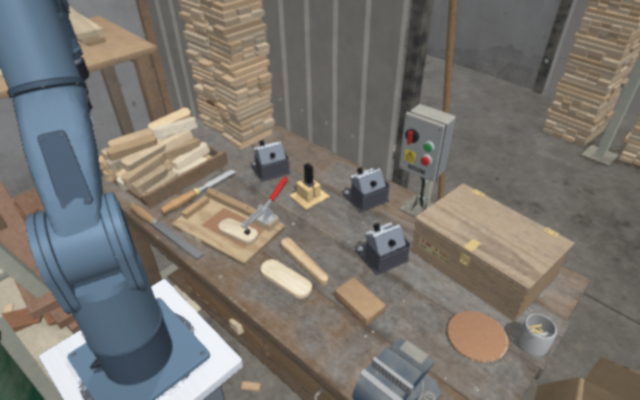

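View pics/top0.png

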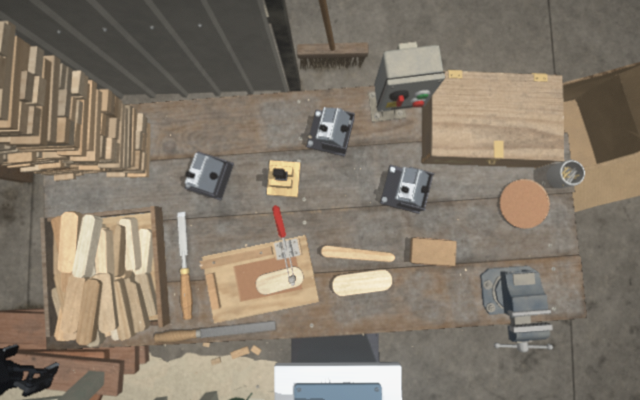

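View pics/wrist0.png

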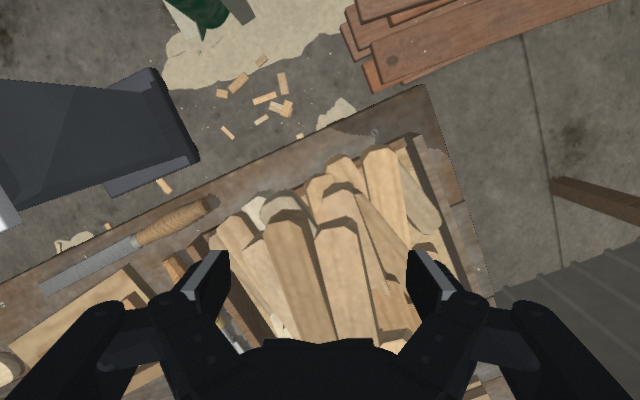

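Candidates for the interlock in the top view are (207,175), (331,130) and (408,188). The one farthest right is (408,188). The key in its rest is at (282,177), the offcut at (358,254) and the cork at (433,251). I'll check these in close crops.

```bash
python3 - <<'E'
from h import *
np.set_printoptions(precision=4,suppress=True)
crop('top0',375,445,155,220,8,'c1.png'); crop('scene0',350,420,210,280,8,'c2.png')
crop('top0',255,310,150,205,8,'c3.png'); crop('scene0',285,335,155,215,8,'c4.png')
a=np.hstack([cv2.resize(cv2.imread(f'pics/c{i}.png'),(400,400)) for i in (1,2)]);b=np.hstack([cv2.resize(cv2.imread(f'pics/c{i}.png'),(400,400)) for i in (3,4)])
cv2.imwrite('pics/c12.png',a);cv2.imwrite('pics/c34.png',b)
print(onz('top0',408,188,.09),onz('top0',282,177,.1),onz('top0',207,175,.09),onz('top0',331,130,.09))
E
```

```text
[ 0.5851 -0.171   0.09  ] [0.6146 0.1248 0.1   ] [0.624  0.3063 0.09  ] [0.7276 0.0079 0.09  ]
```

View pics/c12.png

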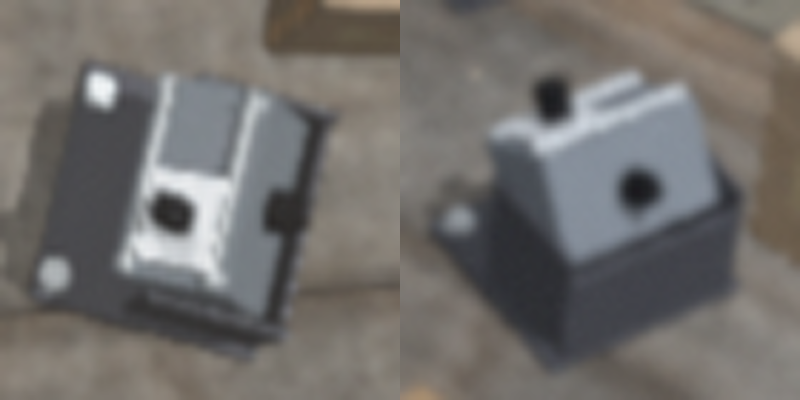

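View pics/c34.png

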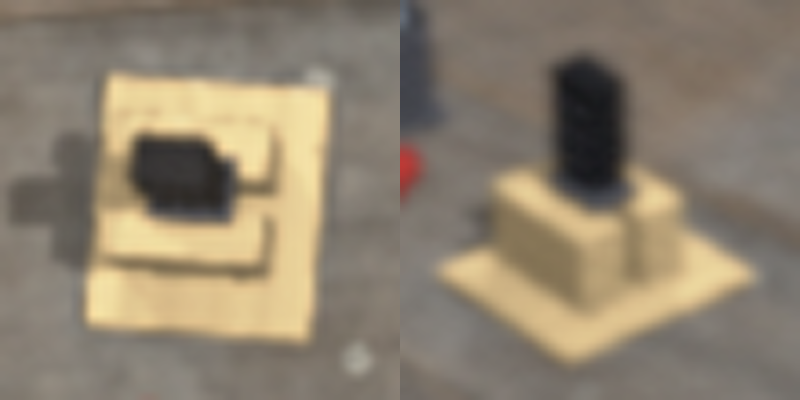

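The crops confirm the choice. The right-hand interlock has its shutter closed at the near end, its knob at about (405,189), and its face slanting to the robot's left. The key stands in its fork, with the fork's slot running along world y. Next I'll move to look at the key up close.

```bash
cat >> h.py <<'E'
def delta(P,Rt):
    s=get_state();R0=Rq(s['orientation']);d=R0.T@(np.array(P)-s['position'])*1000
    w=R.from_matrix(R0.T@Rt).as_rotvec(degrees=True)
    print('d',d.round(1),'w',w.round(2),'rows',round(np.linalg.norm(d)/62.5,1),round(np.linalg.norm(w)/10.7,1),'t',s['t'],'F',np.round(s['ft_force'],1))
def axes(x,y,z): return np.array([x,y,z],float).T
DOWN=axes([0,1,0],[1,0,0],[0,0,-1])
E
python3 - <<'E'
from h import *
delta([.55,.125,.36],DOWN)
E
```

```text
d [-332.1  466.1   44.5] w [-1.000e-02  7.000e-02 -2.147e+01] rows 9.2 2.0 t 0.15 F [ 0.3  0.3 -0.5]
```

{"api": "arm_command", "payload": {"plan": [[-60, 50, 0, 0, 0, -10], [-100, 100, 0, 0, 0, -21.5], [-332, 466, 44, 0, 0, -21.5], [-332, 466, 44, 0, 0, -21.5], [-332, 466, 44, 0, 0, -21.5], [-332, 466, 44, 0, 0, -21.5], [-332, 466, 44, 0, 0, -21.5], [-332, 466, 44, 0, 0, -21.5]]}}

```text
t: 1.15
position: [0.506, 0.1859, 0.3681]
orientation: [0.0, 0.707, 0.707, 0.0]
ft_force: [0.6, 1.3, 0.4]
width: 0.0853
```

{"api": "arm_command", "payload": {"plan": [[-60, 45, 8, 0, 0, 0], [-60, 45, 8, 0, 0, 0], [-60, 45, 8, 0, 0, 0], [-60, 45, 8, 0, 0, 0]]}}

```text
t: 1.65
position: [0.5492, 0.1297, 0.3602]
orientation: [-0.001, 0.706, 0.708, 0.0]
ft_force: [0.4, -0.1, -0.4]
width: 0.0852
```

```bash
python3 - <<'E'
from h import *
s=get_state();print(s['joints'].round(2),s['position'])
snap('wrist','w1.png')
E
```

```text
[-0.37  0.44  0.08  1.81 -0.04  0.89  1.3 ] [0.54921684 0.12968756 0.36020585]
```

View pics/w1.png

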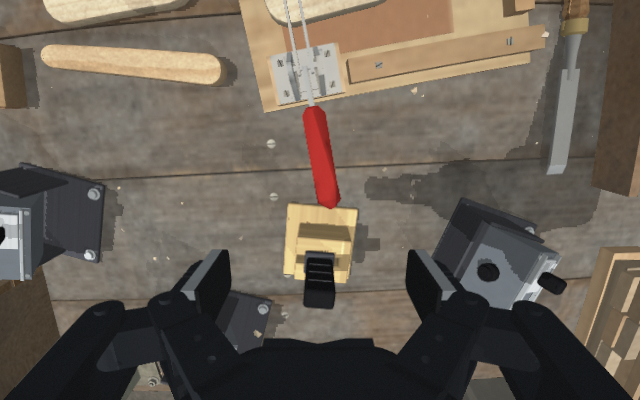

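The wrist view shows the key's grip at about (320,280), standing in the light wood rest. The red handle nearby belongs to a separate tool. The two other interlocks are the decoys. I'll move forward for a second view.

{"api": "arm_command", "payload": {"plan": [[-10, 85, 30, 0, 0, 0], [-10, 85, 30, 0, 0, 0], [-10, 85, 30, 0, 0, 0]]}}

```text
t: 2.08
position: [0.6355, 0.1187, 0.3292]
orientation: [-0.0, 0.707, 0.708, -0.0]
ft_force: [-0.6, -0.6, 0.3]
width: 0.0852
```

```bash
python3 - <<'E'
from h import *
snap('wrist','w2.png')
crop('w1',260,380,190,320,5,'w1c.png')
crop('w2',220,420,60,240,4,'w2c.png')
E
```

```text
(no output)
```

View pics/w1c.png

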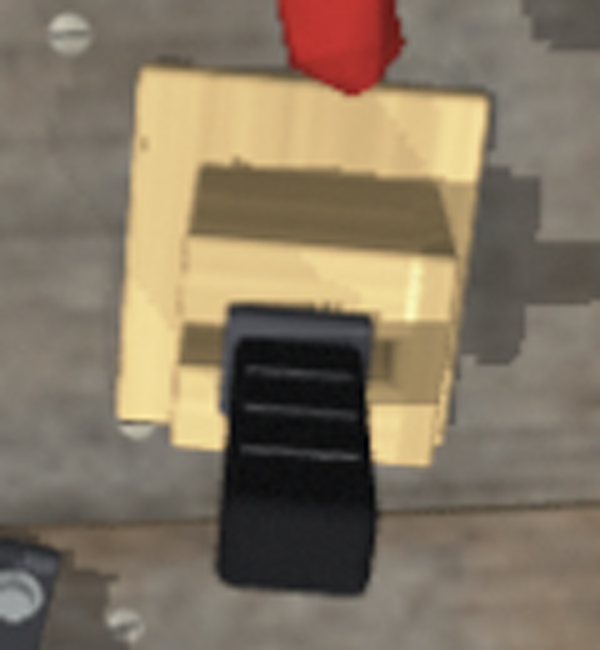

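View pics/w2c.png

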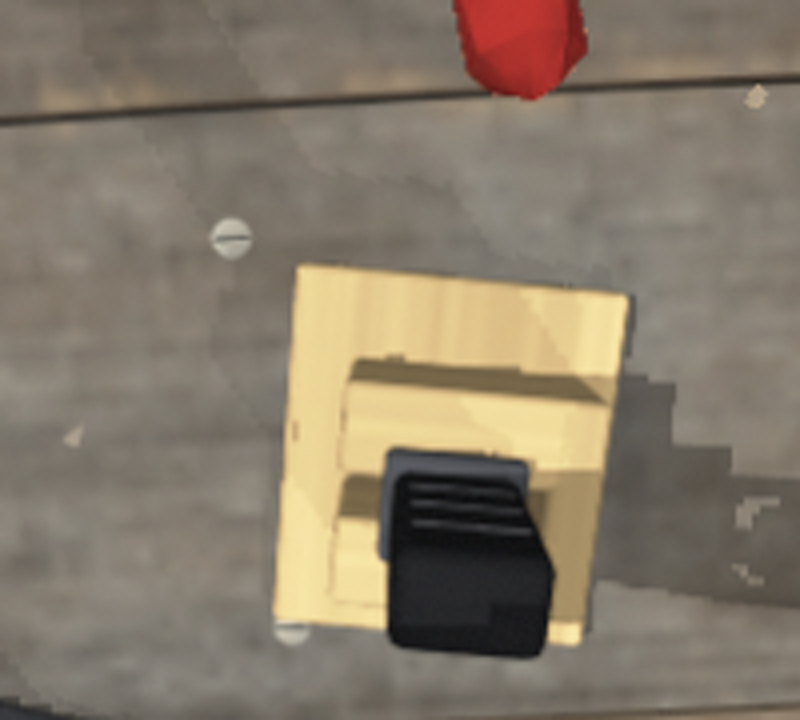

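```bash
python3 - <<'E'
from h import *
np.set_printoptions(precision=4,suppress=True)
def p1(a,b): return ('w1',a/5+260,b/5+190)
def p2(a,b): return ('w2',a/4+220,b/4+60)
for n,a,b in [('topfarL',p1(220,582),p2(390,645)),('topfarR',p1(368,592),p2(547,655)),('shL',p1(228,307),p2(388,450)),('shR',p1(372,319),p2(527,463)),('b1',p1(138,68),p2(298,265)),('b2',p1(490,94),p2(630,296)),('b3',p1(117,420),p2(275,618)),('pr near L',p1(188,237),p2(350,380)),('pr near R',p1(455,257),p2(612,404))]:
    print(n,*tri([a,b]))
for n,b in [('tnL',p2(390,560)),('tnR',p2(553,572)),('tfL',p2(390,645)),('tfR',p2(547,655))]: print(n,onz(*b,.12))
E
grep -c . h.py
```

```text
topfarL [0.6308 0.1188 0.1185] [np.float64(0.18997041610232923), np.float64(0.1899704161023866)]
topfarR [0.632  0.1435 0.1195] [np.float64(0.13522947977890512), np.float64(0.13522947977895874)]
shL [0.6114 0.118  0.0561] [np.float64(0.014960011094304714), np.float64(0.01496001109436097)]
shR [0.6142 0.1468 0.0556] [np.float64(0.1502968400057548), np.float64(0.1502968400057625)]
b1 [0.5766 0.0962 0.0069] [np.float64(0.15314634670749416), np.float64(0.15314634670749047)]
b2 [0.5838 0.1763 0.0027] [np.float64(0.09122460551280598), np.float64(0.09122460551274622)]
b3 [0.6637 0.0892 0.0108] [np.float64(0.009575137323159547), np.float64(0.009575137323132157)]
pr near L [0.5975 0.1101 0.0535] [np.float64(0.07474601854401362), np.float64(0.07474601854399524)]
pr near R [0.6023 0.1639 0.0519] [np.float64(0.3282308224230725), np.float64(0.32823082242301904)]
tnL [0.6162 0.1186 0.12  ]
tnR [0.6181 0.1439 0.12  ]
tfL [0.6302 0.1186 0.12  ]
tfR [0.6318 0.1436 0.12  ]
38
```

Key heights agree with the text: top at 0.119 and shoulder top at about 0.056. The rest's yaw is about -5°, and the key's centre is about (0.6235, 0.1313). Now the interlock.

{"api": "arm_command", "payload": {"plan": [[-285, -35, 0, 0, 0, 0], [-285, -35, 0, 0, 0, 0], [-285, -35, 0, 0, 0, 0], [-285, -35, 0, 0, 0, 0], [-285, -35, 0, 0, 0, 0], [-285, -35, 0, 0, 0, 0]]}}

```text
t: 2.88
position: [0.5987, -0.1702, 0.3311]
orientation: [0.001, 0.709, 0.706, -0.001]
ft_force: [0.5, 0.6, -1.2]
width: 0.0856
```

```bash
python3 - <<'E'
from h import *
snap('wrist','w3.png')
crop('w3',220,420,60,260,3.8,'w3c.png')
E
```

```text
(no output)
```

View pics/w3.png

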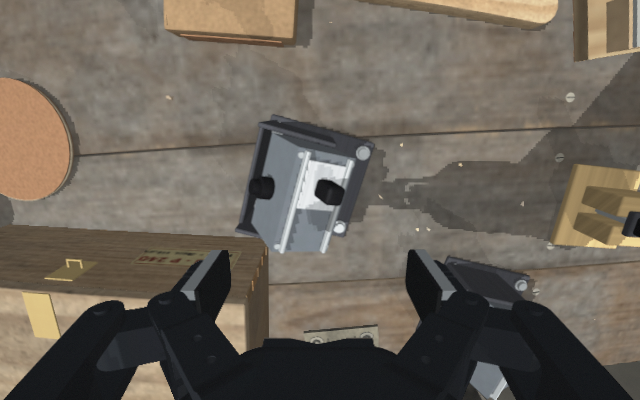

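```bash
python3 - <<'E'
from h import *
p=np.radians(-13);y=np.array([np.cos(p),np.sin(p),0]);hz=np.array([-np.sin(p),np.cos(p),0]);z=hz*.5+np.array([0,0,np.cos(np.pi/6)]);x=np.cross(y,z)
delta(np.array([.585,-.171,.086])+z*.25+y*.015,axes(-x,y,-z))
E
```

```text
d [114.8  28.1  28.5] w [  3.41 -29.89  12.65] rows 1.9 3.1 t 2.925 F [0.3 0.8 0.2]
```

View pics/w3c.png

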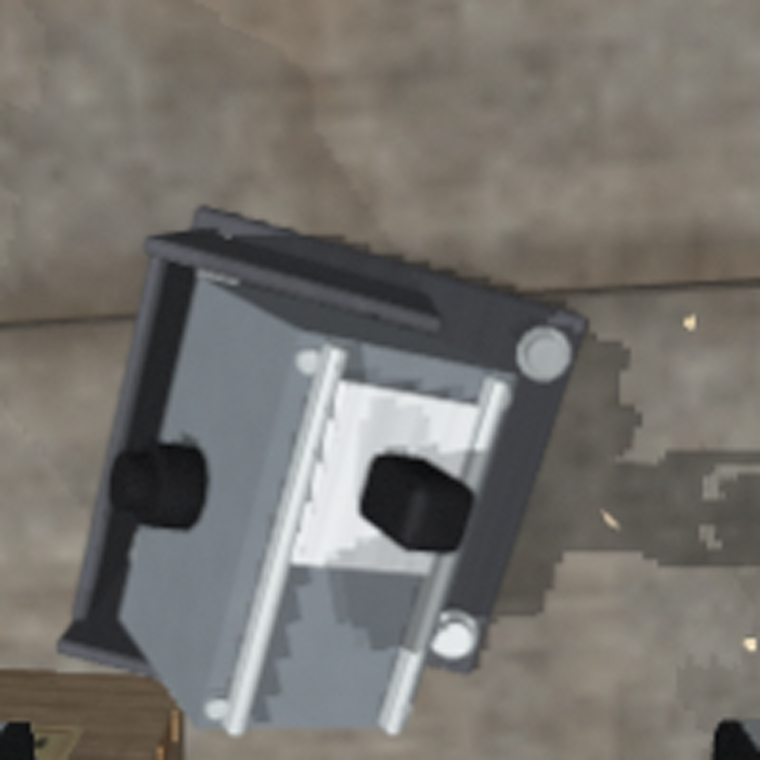

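{"api": "arm_command", "payload": {"plan": [[115, 28, 28, 3.4, -29.9, 12.7], [115, 28, 28, 3.4, -29.9, 12.7], [115, 28, 28, 3.4, -29.9, 12.7], [115, 28, 28, 3.4, -29.9, 12.7], [115, 28, 28, 3.4, -29.9, 12.7]]}}

```text
t: 3.55
position: [0.6279, -0.0523, 0.3025]
orientation: [0.161, 0.756, 0.602, -0.202]
ft_force: [0.0, -1.6, -0.5]
width: 0.0855
```

```bash
python3 - <<'E'
from h import *
s=get_state();print(s['joints'].round(2),s['position'])
snap('wrist','w4.png')
crop('w4',220,420,60,260,3.8,'w4c.png')
E
```

```text
[-0.4   0.71  0.43  1.65  0.27  0.99  1.13] [ 0.62786668 -0.05230046  0.30250092]
```

View pics/w4.png

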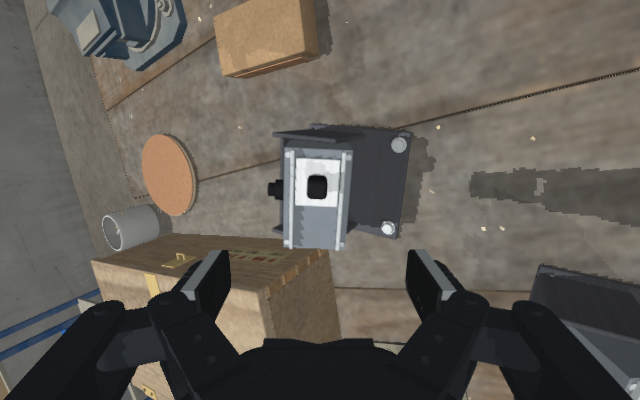

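View pics/w4c.png

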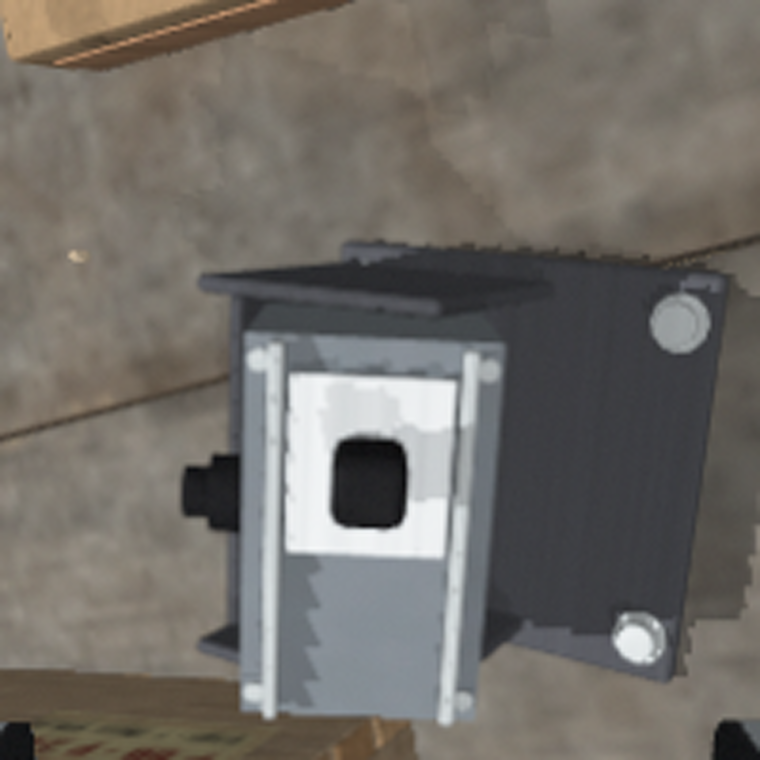

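```bash
python3 - <<'E'
from h import *
np.set_printoptions(precision=4,suppress=True)
def p3(a,b): return ('w3',(a+.5)/3.8+219.5,(b+.5)/3.8+59.5)
def p4(a,b): return ('w4',(a+.5)/3.8+219.5,(b+.5)/3.8+59.5)
D={}
for n,a,b in [('rLn',(333,347),(275,343)),('rLf',(236,733),(270,717)),('rRn',(500,381),(472,352)),('rRf',(392,733),(446,724)),('sLn',(342,380),(288,373)),('sLf',(295,563),(287,552)),('bolt1',(545,353),(680,322)),('bolt2',(455,635),(638,638)),('pin1',(308,361),(258,359)),('pin2',(217,708),(253,692))]:
    X,e=tri([p3(*a),p4(*b)]);D[n]=X;print(n,X,np.round(e,2))
yL=D['rLf']-D['rLn'];yR=D['rRf']-D['rRn'];ys=yL/np.linalg.norm(yL)+yR/np.linalg.norm(yR);xx=(D['rLn']-D['rRn']+D['rLf']-D['rRf'])/2
b=D['bolt2']-D['bolt1']
for v in (yL,yR,D['sLf']-D['sLn'],b,D['pin2']-D['pin1']): print('len',np.linalg.norm(v),'yaw',np.degrees(np.arctan2(v[1],v[0])))
print('xx',np.linalg.norm(xx),xx/np.linalg.norm(xx),'slope',np.degrees(np.arcsin(xx[2]/np.linalg.norm(xx))))
c=(D['rLn']+D['rLf']+D['rRn']+D['rRf'])/4;print('rail centre',c)
E
```

```text
rLn [ 0.5524 -0.1774  0.0978] [0.11 0.11]
rLf [ 0.627  -0.1973  0.099 ] [0.26 0.26]
rRn [ 0.5612 -0.1459  0.0804] [0.11 0.11]
rRf [ 0.6358 -0.1667  0.0809] [0.06 0.06]
sLn [ 0.5583 -0.1759  0.0978] [0.15 0.15]
sLf [ 0.5927 -0.1851  0.0975] [0.22 0.22]
bolt1 [ 0.5652 -0.1267  0.0081] [0.13 0.13]
bolt2 [ 0.6415 -0.1486  0.01  ] [0.04 0.04]
pin1 [ 0.5547 -0.1819  0.0981] [0.05 0.05]
pin2 [ 0.6218 -0.2008  0.0984] [0.14 0.14]
len 0.07723454753607598 yaw -14.883891850485698
len 0.07743585712084815 yaw -15.573568177756599
len 0.03558911312876723 yaw -14.923866217046367
len 0.07938117766770293 yaw -15.970687571695072
len 0.06971381582087599 yaw -15.765606380672892
xx 0.03687462514337834 [-0.238  -0.8435  0.4815] slope 28.78290131997448
rail centre [ 0.5941 -0.1718  0.0895]
```

```bash
cat >> h.py <<'E'
yaw=np.radians(-15.4)
yh=np.array([np.cos(yaw),np.sin(yaw),0]);zh=np.array([-np.sin(yaw)*.5,np.cos(yaw)*.5,np.cos(np.pi/6)]);xh=np.cross(yh,zh)
O=np.array([.5783,-.1694,.0862])
H=axes(xh,yh,zh); TH=axes(-xh,yh,-zh)
def toH(X): return H.T@(np.array(X)-O)*1000
def frH(x,y,z): return O+H@np.array([x,y,z])/1000
E
python3 - <<'E'
from h import *
np.set_printoptions(precision=4,suppress=True)
def p3(a,b): return ('w3',(a+.5)/3.8+219.5,(b+.5)/3.8+59.5)
def p4(a,b): return ('w4',(a+.5)/3.8+219.5,(b+.5)/3.8+59.5)
for a,b in [((150,242),(200,278)),((438,322),(440,308)),((65,645),(200,643))]:
    X,e=tri([p3(*a),p4(*b)]);print(X,e,toH(X))
def q(fn,X):
    u,v=proj(fn,X); return (u-219.5)*3.8-.5,(v-59.5)*3.8-.5
print('knob',q('w4',frH(0,0,23.5)),[q('w4',frH(a,b,0)) for a,b in [(25,-24),(-25,-24),(-25,56),(25,56)]])
X=[tri([('top0',u,v),('scene0',a,b)])[0] for u,v,a,b in []]
delta(frH(0,-29,11)+zh*.173,TH)
delta(frH(0,-29,60)+zh*.173,TH)
E
```

```text
[ 0.5348 -0.2144  0.0693] [np.float64(0.16126303863407185), np.float64(0.16126303863420863)] [ 39.1185 -29.9956 -42.0976]
[ 0.5515 -0.1574  0.0674] [np.float64(0.43544066171290746), np.float64(0.4354406617129828)] [-13.2893 -29.0297 -14.0805]
[ 0.6198 -0.2376  0.0705] [np.float64(0.043316212638098525), np.float64(0.04331621263790831)] [ 39.5776  58.0874 -40.9223]
knob (np.float64(368.1233704785223), np.float64(492.3019757055634)) [(np.float64(242.12860418398233), np.float64(333.11231870315004)), (np.float64(503.98176099249343), np.float64(343.1066643946372)), (np.float64(476.5394082262102), np.float64(720.9414356854068)), (np.float64(240.88919876566874), np.float64(712.846460415945))]
d [  1.6 -47.3  65.1] w [ 1.19 -0.12  2.05] rows 1.3 0.2 t 3.6 F [-0.3 -0.8  0.1]
d [  1.7 -46.3  16.1] w [ 1.19 -0.12  2.05] rows 0.8 0.2 t 3.6 F [-0.3 -0.8  0.1]
```

The predicted face corners match the image to within 1 px, and the bracket plates lie below the face. Now I'll close the fingers and move to just short of the knob.

{"api": "arm_command", "payload": {"plan": [[2, -46, 16, 1.2, 0, 2], [2, -46, 16, 1.2, 0, 2], [2, -46, 16, 1.2, 0, 2], [2, -46, 16, 1.2, 0, 2], [2, -47, 40, 1.2, 0, 2], [2, -47, 64, 1.2, 0, 2], [2, -47, 64, 1.2, 0, 2], [2, -47, 64, 1.2, 0, 2]], "fingers": 0, "squeeze": 40}}

```text
t: 4.6
position: [0.5765, -0.0711, 0.2466]
orientation: [0.157, 0.768, 0.586, -0.205]
ft_force: [-0.8, 0.3, 0.6]
width: -0.0003
```

```bash
python3 - <<'E'
from h import *
s=get_state();print('tip in head',toH(s['position']-zh*.173).round(1),s['width'],s['ft_force'])
snap('wrist','w5.png')
delta(frH(0,18,11)+zh*.173,TH)
E
```

```text
tip in head [ -1.5 -27.9  13. ] -0.0003050603111629152 [-0.81294981  0.33375464  0.5519938 ]
d [-1.7 45.9  2.4] w [ 0.13 -0.03  0.09] rows 0.7 0.0 t 4.65 F [ 0.4 -0.  -0.1]
```

View pics/w5.png

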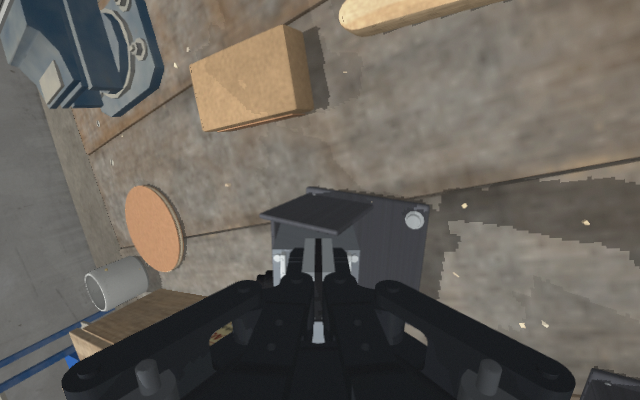

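The shut fingers stand on the slot line, short of the knob and clear of the rails. Now I'll push along tool +y.

{"api": "arm_command", "payload": {"plan": [[-1, 8, 2, 0, 0, 0], [-1, 16, 2, 0, 0, 0], [-1, 24, 2, 0, 0, 0], [-1, 32, 2, 0, 0, 0], [-1, 38, 2, 0, 0, 0], [-1, 41, 2, 0, 0, 0]]}}

```text
t: 5.4
position: [0.615, -0.0842, 0.2445]
orientation: [0.157, 0.768, 0.586, -0.206]
ft_force: [-1.5, 0.7, 1.5]
width: -0.0001
```

{"api": "arm_command", "payload": {"plan": [[0, 1.5, 0, 0, 0, 0], [0, 3, 0, 0, 0, 0], [0, 4, 0, 0, 0, 0], [0, 4, 0, 0, 0, 0]]}}

```text
t: 5.9
position: [0.6185, -0.0851, 0.2445]
orientation: [0.157, 0.768, 0.586, -0.206]
ft_force: [-1.4, -0.9, -0.2]
width: -0.0001
```

```bash
python3 - <<'E'
from h import *
s=get_state();print('tip in head',toH(s['position']-zh*.173).round(1),'F head',(H.T@s['ft_force']).round(1))
E
```

```text
tip in head [-0.5 16.4 10.1] F head [ 0.9 -1.1 -0.8]
```

{"api": "arm_command", "payload": {"plan": [[0, 1, 0, 0, 0, 0], [0, 2, 0, 0, 0, 0], [0, 2, 0, 0, 0, 0]]}}

```text
t: 6.28
position: [0.6202, -0.0855, 0.2445]
orientation: [0.157, 0.768, 0.586, -0.206]
ft_force: [-2.9, 0.4, 1.4]
width: 0.0002
```

{"api": "arm_command", "payload": {"plan": [[0, 1, 0, 0, 0, 0], [0, 1.5, 0, 0, 0, 0], [0, 1.5, 0, 0, 0, 0]]}}

```text
t: 6.65
position: [0.6208, -0.0856, 0.2444]
orientation: [0.156, 0.768, 0.586, -0.207]
ft_force: [-7.4, 2.9, 5.3]
width: 0.0002
```

```bash
python3 - <<'E'
from h import *
s=get_state();print('tip in head',toH(s['position']-zh*.173).round(1),'F head',(H.T@s['ft_force']).round(1))
E
```

```text
tip in head [-0.6 18.8 10. ] F head [ 1.9 -7.9  5. ]
```

The force rose to 8 N and the tool stalled, so the shutter is on its stop. I'll back off, rise and check by picture.

{"api": "arm_command", "payload": {"plan": [[0, -5, 0, 0, 0, 0], [0, -8, -10, 0, 0, 0], [0, 0, -60, 0, 0, 0], [0, 15, -75, 0, 0, 0], [0, 15, -75, 0, 0, 0], [0, 15, -75, 0, 0, 0]], "fingers": 1}}

```text
t: 7.4
position: [0.6455, -0.0539, 0.3088]
orientation: [0.157, 0.768, 0.586, -0.207]
ft_force: [-0.9, -0.2, -0.0]
width: 0.0853
```

```bash
python3 - <<'E'
from h import *
np.set_printoptions(precision=4,suppress=True)
snap('wrist','w6.png')
crop('w6',220,420,60,260,3.8,'w6c.png')
print([np.round(((u-219.5)*3.8-.5,(v-59.5)*3.8-.5)) for u,v in [proj('w6',frH(*p)) for p in [(3.5,-11,0),(-3.5,-11,0),(-3.5,11,0),(3.5,11,0),(0,36,23.5),(25,-24,0),(-25,-24,0),(16,18,3),(-16,18,3)]]])
print(get_state()['joints'].round(2))
E
```

```text
[array([354., 339.]), array([389., 339.]), array([389., 448.]), array([354., 448.]), array([371., 603.]), array([243., 272.]), array([500., 272.]), array([292., 485.]), array([450., 485.])]
[-0.38  0.74  0.43  1.59  0.25  1.04  1.12]
```

View pics/w6c.png

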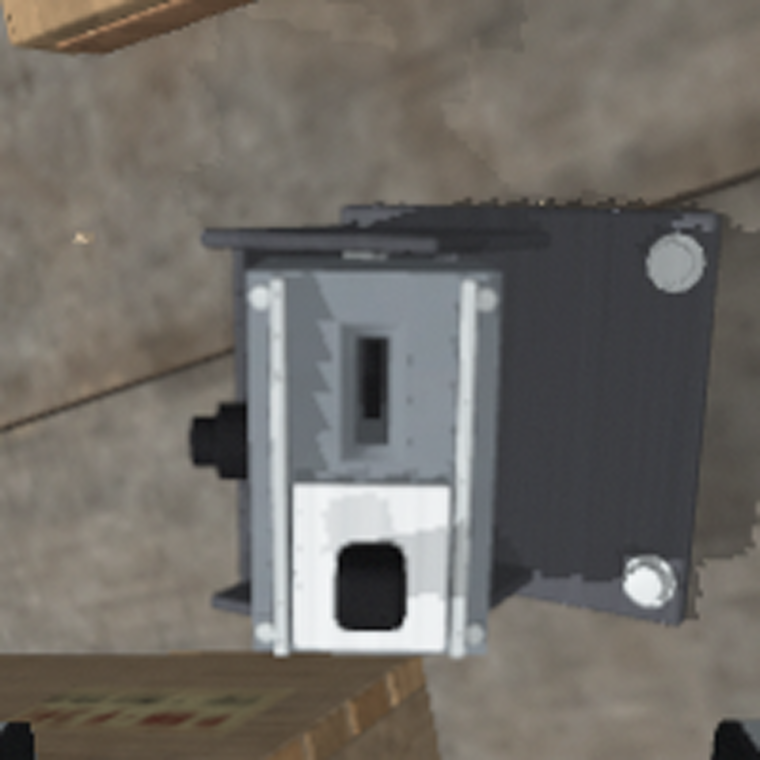

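The shutter lies fully aside against the far end. The slot is open, centred at crop (373,391) against a predicted (371,393), so the origin shifts by 0.4 mm. The rails suggest a yaw of about -15.9°. Now for the key.

```bash
cat >> h.py <<'E'
O=O+H@np.array([-.4,-.4,0])/1000
yaw=np.radians(-15.9)
yh=np.array([np.cos(yaw),np.sin(yaw),0]);zh=np.array([-np.sin(yaw)*.5,np.cos(yaw)*.5,np.cos(np.pi/6)]);xh=np.cross(yh,zh)
H=axes(xh,yh,zh); TH=axes(-xh,yh,-zh)
ka=np.radians(-5.); kx=np.array([np.cos(ka),np.sin(ka),0]);ky=np.array([-np.sin(ka),np.cos(ka),0])
TK=axes(kx,-ky,[0,0,-1.]); KC=np.array([.6235,.1313,0])
E
python3 - <<'E'
from h import *
delta(KC+[0,0,.33],TK)
s=get_state()
# intermediate poses
from scipy.spatial.transform import Slerp
R0=Rq(s['orientation'])
print(R0.round(2).tolist(), (R0.T@TK).round(2).tolist())
E
```

```text
d [ 139.   -70.2 -105.1] w [20.76 25.12 77.73] rows 3.0 7.9 t 7.45 F [ 0.2  0.  -0.5]
[[0.23, 0.96, -0.13], [0.83, -0.26, -0.48], [-0.5, -0.0, -0.87]] [[0.15, -0.85, 0.5], [0.98, 0.18, 0.0], [-0.09, 0.49, 0.87]]
```

{"api": "arm_command", "payload": {"plan": [[140, -70, -105, 20.8, 25.1, 77.7], [140, -70, -105, 20.8, 25.1, 77.7], [140, -70, -105, 20.8, 25.1, 77.7], [140, -70, -105, 20.8, 25.1, 77.7], [140, -70, -105, 20.8, 25.1, 77.7], [140, -70, -105, 20.8, 25.1, 77.7], [140, -70, -105, 20.8, 25.1, 77.7], [140, -70, -105, 20.8, 25.1, 77.7]]}}

```text
t: 8.45
position: [0.624, 0.1315, 0.3294]
orientation: [-0.0, 0.999, -0.046, 0.001]
ft_force: [-0.5, -0.2, 0.2]
width: 0.0857
```

{"api": "arm_command", "payload": {"plan": [[0, 0, 0, 0, 0, 0], [0, 0, 0, 0, 0, 0]]}}

```text
t: 8.7
position: [0.6243, 0.1323, 0.3299]
orientation: [0.0, 0.999, -0.042, -0.0]
ft_force: [0.2, 1.0, -0.1]
width: 0.0856
```

```bash
python3 - <<'E'
from h import *
print(get_state()['joints'].round(2))
delta(KC+[0,0,.33],TK)
delta(KC+[0,0,.252],TK)
snap('wrist','w7.png')
crop('w7',220,420,100,300,3.8,'w7c.png')
print([np.round(((u-219.5)*3.8-.5,(v-99.5)*3.8-.5)) for u,v in [proj('w7',KC+[0,0,.12]+a*kx*.009+b*ky*.013) for a,b in [(1,1),(1,-1),(-1,-1),(-1,1)]]])
E
```

```text
[-0.64  0.65  0.53  1.66 -0.39  0.94 -0.05]
d [-0.7  1.1 -0.1] w [0.03 0.03 0.21] rows 0.0 0.0 t 8.7 F [ 0.2  1.  -0.1]
d [-0.7  1.  77.9] w [0.03 0.03 0.21] rows 1.2 0.0 t 8.7 F [ 0.2  1.  -0.1]
[array([424., 422.]), array([421., 566.]), array([317., 565.]), array([315., 422.])]
```

View pics/w7c.png

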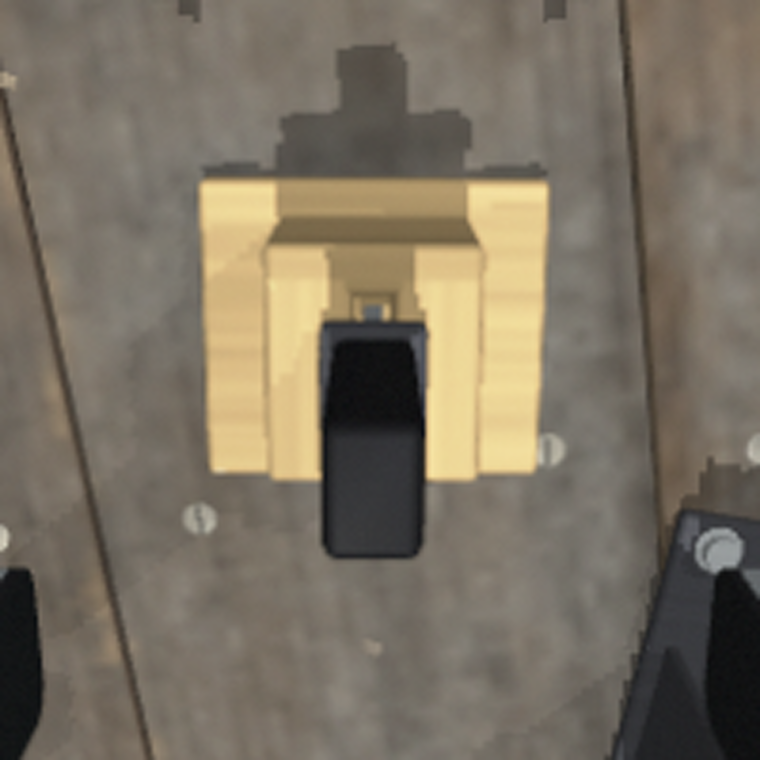

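The key top spans (322–424, 421–557) in the crop, within 1 mm of the prediction and parallel to the tool axes. I'll descend and grip across its 18 mm sides.

{"api": "arm_command", "payload": {"plan": [[0, 0, 30, 0, 0, 0.2], [0, 0, 60, 0, 0, 0.2], [0, 0, 78, 0, 0, 0.2], [0, 0, 78, 0, 0, 0.2], [0, 0, 78, 0, 0, 0.2]]}}

```text
t: 9.38
position: [0.6254, 0.1324, 0.2533]
orientation: [-0.0, 0.999, -0.045, 0.001]
ft_force: [-0.1, -0.1, -0.1]
width: 0.0855
```

{"api": "arm_command", "payload": {"plan": [[0, 0, 0, 0, 0, 0], [0, 0, 0, 0, 0, 0], [0, 0, 0, 0, 0, 0], [0, 0, 0, 0, 0, 0], [0, 0, 0, 0, 0, 0], [0, 0, 0, 0, 0, 0]], "fingers": 0, "squeeze": 60}}

```text
t: 10.12
position: [0.6248, 0.1325, 0.2525]
orientation: [-0.0, 0.999, -0.045, 0.001]
ft_force: [-1.1, 0.5, 3.5]
width: 0.0177
```

```bash
python3 - <<'E'
from h import *
s=get_state();print(s['position'].round(4),s['width'],s['ft_force'].round(1),s['torque'].round(2))
E
```

```text
[0.6248 0.1325 0.2525] 0.01773858423157387 [-1.1  0.5  3.5] [ 0.01  0.15 -0.03]
```

Gripped at 17.7 mm, which fits the 18 mm sides. Now I'll lift it straight up.

{"api": "arm_command", "payload": {"plan": [[0, 0, -20, 0, 0, 0], [0, 0, -50, 0, 0, 0], [0, 0, -85, 0, 0, 0], [0, 0, -85, 0, 0, 0]]}}

```text
t: 10.62
position: [0.6259, 0.1321, 0.3412]
orientation: [-0.001, 0.999, -0.045, 0.004]
ft_force: [0.2, 0.7, -1.7]
width: 0.0171
```

```bash
python3 - <<'E'
from h import *
s=get_state();print(s['joints'].round(2),s['width'])
delta(frH(0,0,45)+zh*.2405,TH)
snap('wrist','w8.png')
E
```

```text
[-0.65  0.64  0.54  1.65 -0.39  0.95 -0.06] 0.01712266994163428
d [  5.9 164.    7.6] w [-20.58 -25.47 -77.39] rows 2.6 7.9 t 10.625 F [ 0.2  0.7 -1.7]
```

View pics/w8.png

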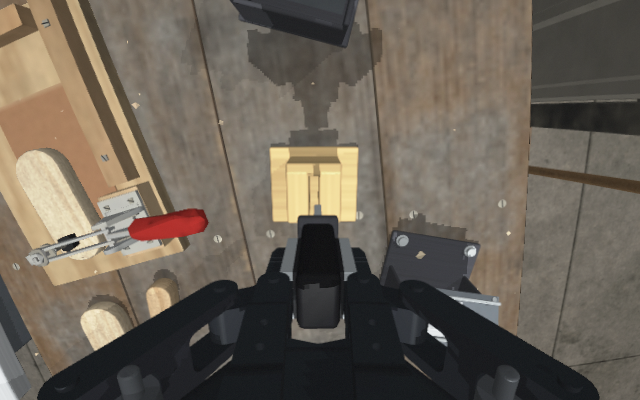

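{"api": "arm_command", "payload": {"plan": [[0, 10, -30, -2.5, -3, -9], [0, 40, -50, -6, -7, -21], [3, 90, -50, -9, -11, -33], [6, 164, -40, -20.6, -25.5, -77.4], [6, 164, -40, -20.6, -25.5, -77.4], [6, 164, -40, -20.6, -25.5, -77.4], [6, 164, -40, -20.6, -25.5, -77.4], [6, 164, -20, -20.6, -25.5, -77.4]]}}

```text
t: 11.68
position: [0.6161, -0.0315, 0.3572]
orientation: [0.156, 0.768, 0.585, -0.21]
ft_force: [0.0, -0.5, -2.0]
width: 0.0172
```

```bash
python3 - <<'E'
from h import *
s=get_state();print(s['joints'].round(2),s['width'])
delta(frH(0,0,45)+zh*.2405,TH)
E
```

```text
[-0.44  0.63  0.44  1.64  0.27  1.12  1.1 ] 0.01716668335640298
d [12.2  1.1 20.7] w [-0.14  0.27  0.47] rows 0.4 0.1 t 11.675 F [ 0.  -0.5 -2. ]
```

{"api": "arm_command", "payload": {"plan": [[12, 1, 20, 0, 0, 0.3], [12, 1, 20, 0, 0, 0.3], [12, 1, 20, 0, 0, 0.3], [12, 1, 20, 0, 0, 0.3]]}}

```text
t: 12.18
position: [0.6171, -0.0317, 0.3348]
orientation: [0.156, 0.772, 0.58, -0.209]
ft_force: [-0.0, 0.3, -1.8]
width: 0.0173
```

```bash
python3 - <<'E'
from h import *
delta(frH(0,0,45)+zh*.2405,TH)
snap('wrist','w9.png')
crop('w9',240,400,100,250,5,'w9c.png')
def q(X):
    u,v=proj('w9',X); return np.round(((u-239.5)*5-.5,(v-99.5)*5-.5))
print('mouth',[q(frH(*p)) for p in [(3.5,-11,0),(-3.5,-11,0),(0,-24,0)]])
s=get_state();Rt=Rq(s['orientation']);T=s['position']
print('key tip',[q(T+Rt@np.array([a,b,c])) for a,b,c in [(.0017,-.008,.2405),(-.0017,-.008,.2405),(-.0025,-.010,.2355),(.0025,-.01,.2355),(-.012,-.015,.2005),(.012,-.015,.2005),(-.012,-.015,.1925),(.012,-.015,.1925)]])
snap('scene','s9.png');crop('s9',330,430,190,290,6,'s9c.png')
snap('top','t9.png')
E
```

```text
d [ 0.8 -0.   1.4] w [-0.2   0.19 -0.16] rows 0.0 0.0 t 12.175 F [-0.   0.3 -1.8]
mouth [array([381., 426.]), array([420., 426.]), array([400., 353.])]
key tip [array([402., 514.]), array([379., 514.]), array([373., 510.]), array([408., 511.]), array([290., 555.]), array([491., 555.]), array([285., 577.]), array([495., 577.])]
```

View pics/w9c.png

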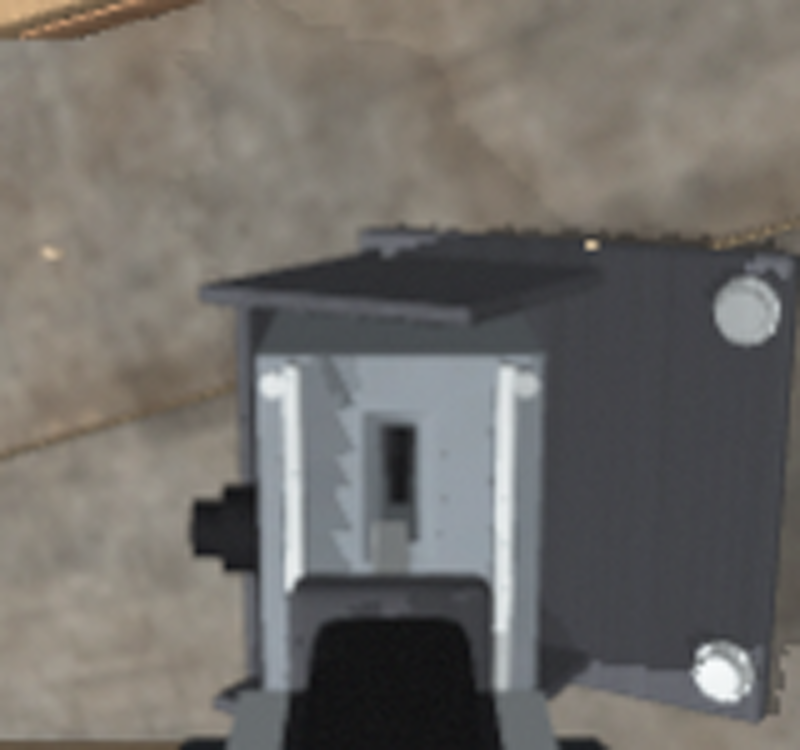

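View pics/s9c.png

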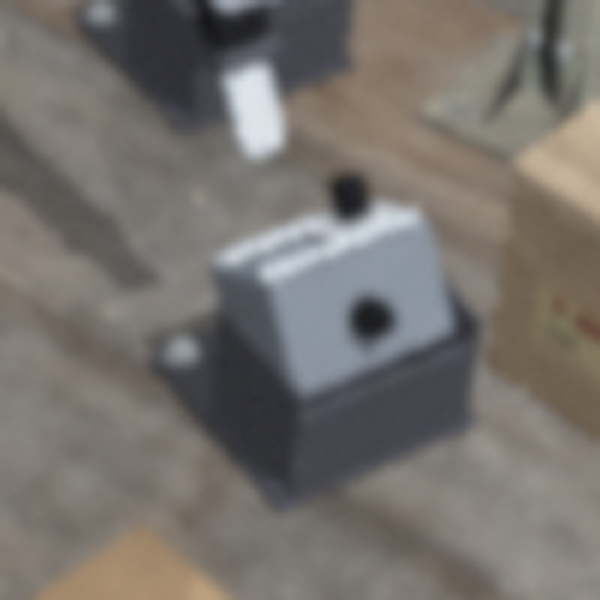

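In the picture the tongue tip is at about (390,521) in the crop and the slot mouth is centred near col 399. The key sits about 1.4 mm towards tool +y of where I assumed, so I'll correct for that and advance to the mouth.

{"api": "arm_command", "payload": {"plan": [[0.8, -1.4, 10, -0.2, 0.2, -0.2], [0.8, -1.4, 20, -0.2, 0.2, -0.2], [0.8, -1.4, 30, -0.2, 0.2, -0.2], [0.8, -1.4, 40, -0.2, 0.2, -0.2], [0.8, -1.4, 40, -0.2, 0.2, -0.2], [0.8, -1.4, 40, -0.2, 0.2, -0.2]]}}

```text
t: 13.08
position: [0.6102, -0.0496, 0.299]
orientation: [0.156, 0.77, 0.583, -0.207]
ft_force: [-0.1, 0.3, -1.4]
width: 0.017
```

```bash
cat >> h.py <<'E'
def st():
    s=get_state();print('t',s['t'],'tip in head',toH(s['position']-zh*.2405).round(2),'Fh',(H.T@s['ft_force']).round(1),'w',s['width'])
def toH(X): return H.T@(np.array(X)-O)*1000
E
python3 - <<'E'
from h import *
st()
delta(frH(0,-1.4,5)+zh*.2405,TH)
snap('wrist','w10.png')
crop('w10',240,400,100,250,5,'w10c.png')
E
```

```text
t 13.075 tip in head [-0.51 -1.76  5.79] Fh [-1.  -0.2 -1.1] w 0.01696452681568137
d [-0.5  0.4  0.8] w [-0.04  0.01  0.09] rows 0.0 0.0 t 13.075 F [-0.1  0.3 -1.4]
```

View pics/w10c.png

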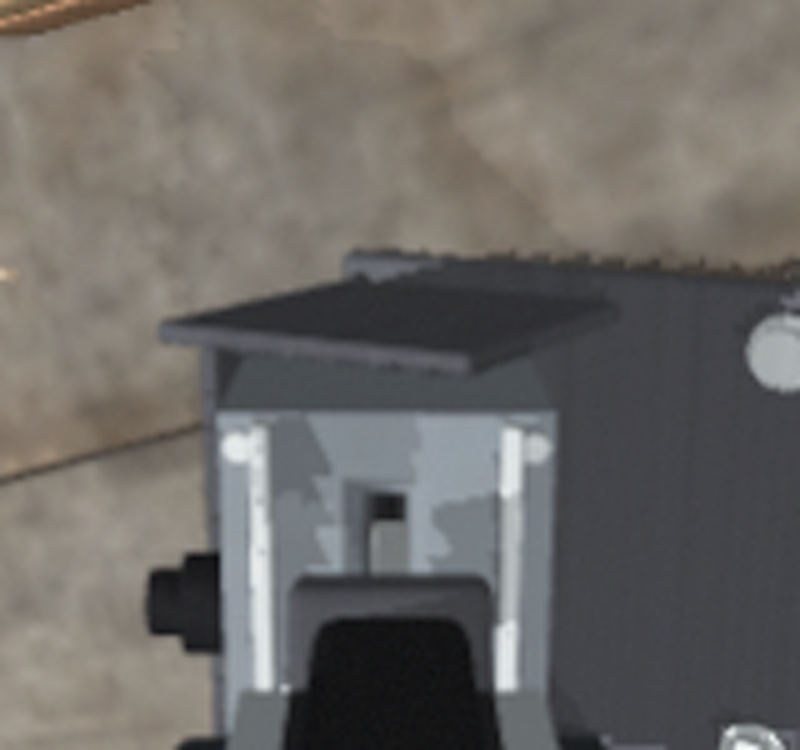

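```bash
python3 - <<'E'
from h import *
def hit(c,r,z):
    o,d=ray('w10',(c+.5)/5+239.5,(r+.5)/5+99.5); t=(z/1000-zh@(o-O))/(zh@d); return toH(o+t*d).round(1)
print('tongue step edge',hit(371,521,10.8),hit(409,521,10.8)); print('if tip edge',hit(390,521,5.8))
print('slot inner top',hit(370,493,0),hit(405,493,0),hit(370,493,-3),'bevel top',hit(345,481,0),hit(415,481,0))
print('face edge',hit(220,410,0),hit(556,410,0))
E
```

```text
tongue step edge [  2.3 -10.4  10.8] [ -3.1 -10.4  10.8]
if tip edge [-0.4 -8.9  5.8]
slot inner top [  2.6 -11.5  -0. ] [ -2.6 -11.5   0. ] [  2.7 -10.6  -3. ] bevel top [  6.3 -13.3   0. ] [ -4.1 -13.3   0. ]
face edge [ 24.7 -24.1   0. ] [-24.8 -24.2   0. ]
```

The tongue edge is at head y -10.4 and its centre is at x -0.4, so about 0.5 mm of sideways correction is needed. I'll make it and enter the slot slowly.

{"api": "arm_command", "payload": {"plan": [[-0.4, 0.6, 0, 0, 0, 0], [-0.4, 0.6, 3, 0, 0, 0], [-0.4, 0.6, 6, 0, 0, 0], [-0.4, 0.6, 9, 0, 0, 0], [-0.4, 0.6, 12, 0, 0, 0], [-0.4, 0.6, 14, 0, 0, 0], [-0.4, 0.6, 14, 0, 0, 0]]}}

```text
t: 14.0
position: [0.6085, -0.057, 0.2868]
orientation: [0.155, 0.771, 0.582, -0.207]
ft_force: [-0.1, 0.3, -1.5]
width: 0.0173
```

```bash
python3 -c "
from h import *
st()"
```

```text
t 14.0 tip in head [-0.02 -1.37 -8.58] Fh [-1.  -0.2 -1.1] w 0.01731302395262493
```

{"api": "arm_command", "payload": {"plan": [[0, 0, 2, 0, 0, 0], [0, 0, 4, 0, 0, 0], [0, 0, 6, 0, 0, 0], [0, 0, 8, 0, 0, 0], [0, 0, 10, 0, 0, 0], [0, 0, 10, 0, 0, 0]]}}

```text
t: 14.75
position: [0.6071, -0.0619, 0.2782]
orientation: [0.155, 0.771, 0.582, -0.207]
ft_force: [1.0, -0.9, -2.6]
width: 0.0172
```

```bash
python3 -c "
from h import *
st()"
```

```text
t 14.75 tip in head [  0.02  -1.4  -18.57] Fh [-0.8  1.2 -2.5] w 0.01715515699118808
```

The tongue is in freely at 18.6 mm deep. Next comes the cam, then the stop, in small steps.

{"api": "arm_command", "payload": {"plan": [[0, 0, 1.5, 0, 0, 0], [0, 0, 3, 0, 0, 0], [0, 0, 4.5, 0, 0, 0], [0, 0, 6, 0, 0, 0], [0, 0, 7.5, 0, 0, 0], [0, 0, 9, 0, 0, 0], [0, 0, 9, 0, 0, 0]]}}

```text
t: 15.62
position: [0.6059, -0.0661, 0.2705]
orientation: [0.155, 0.77, 0.582, -0.207]
ft_force: [0.0, 0.6, 0.8]
width: 0.0173
```

```bash
python3 -c "
from h import *
st()"
```

```text
t 15.625 tip in head [ -0.06  -1.33 -27.44] Fh [-0.1 -0.1  0.9] w 0.017262632364472667
```

{"api": "arm_command", "payload": {"plan": [[0, 0, 1, 0, 0, 0], [0, 0, 2, 0, 0, 0], [0, 0, 3, 0, 0, 0], [0, 0, 4, 0, 0, 0], [0, 0, 5, 0, 0, 0], [0, 0, 5, 0, 0, 0]]}}

```text
t: 16.38
position: [0.6052, -0.0685, 0.2661]
orientation: [0.155, 0.771, 0.582, -0.207]
ft_force: [0.0, 1.3, 0.9]
width: 0.0172
```

```bash
python3 -c "
from h import *
st()"
```

```text
t 16.375 tip in head [ -0.06  -1.33 -32.51] Fh [-0.6 -0.3  1.4] w 0.01716757192016892
```

{"api": "arm_command", "payload": {"plan": [[0, 0, 0.7, 0, 0, 0], [0, 0, 1.4, 0, 0, 0], [0, 0, 2, 0, 0, 0], [0, 0, 2, 0, 0, 0]]}}

```text
t: 16.88
position: [0.605, -0.0695, 0.2644]
orientation: [0.155, 0.771, 0.582, -0.207]
ft_force: [0.5, 1.3, 1.5]
width: 0.0174
```

```bash
python3 -c "
from h import *
st()"
```

```text
t 16.875 tip in head [ -0.04  -1.34 -34.42] Fh [-0.4  0.1  2. ] w 0.017382187566808475
```

{"api": "arm_command", "payload": {"plan": [[0, 0, 0.5, 0, 0, 0], [0, 0, 1, 0, 0, 0], [0, 0, 1.5, 0, 0, 0], [0, 0, 1.5, 0, 0, 0]]}}

```text
t: 17.38
position: [0.6047, -0.0702, 0.2632]
orientation: [0.155, 0.771, 0.582, -0.207]
ft_force: [-0.0, 1.2, 1.8]
width: 0.0173
```

```bash
python3 -c "
from h import *
st()"
```

```text
t 17.375 tip in head [ -0.04  -1.34 -35.92] Fh [-0.1 -0.4  2.2] w 0.01725761335546179
```

{"api": "arm_command", "payload": {"plan": [[0, 0, 0.5, 0, 0, 0], [0, 0, 1, 0, 0, 0], [0, 0, 1, 0, 0, 0]]}}

```text
t: 17.75
position: [0.6048, -0.0704, 0.2628]
orientation: [0.156, 0.771, 0.582, -0.207]
ft_force: [0.2, 3.6, 6.0]
width: 0.0173
```

```bash
python3 -c "
from h import *
st()"
```

```text
t 17.75 tip in head [ -0.06  -1.26 -36.33] Fh [-0.  -0.8  7. ] w 0.01733759169709998
```

{"api": "arm_command", "payload": {"plan": [[0, 0, 0.5, 0, 0, 0], [0, 0, 0.8, 0, 0, 0], [0, 0, 0.8, 0, 0, 0]]}}

```text
t: 18.12
position: [0.6048, -0.0705, 0.2627]
orientation: [0.156, 0.771, 0.583, -0.207]
ft_force: [-2.3, 5.6, 11.6]
width: 0.0175
```

```bash
python3 -c "
from h import *
st()"
```

```text
t 18.125 tip in head [ -0.06  -1.18 -36.46] Fh [ 1.7 -3.7 12.4] w 0.017547929009072816
```

The force climbs to 12 N with no further travel, at a computed depth of 36.4 mm, so the tongue is home. I'll unload, open the fingers and withdraw.

{"api": "arm_command", "payload": {"plan": [[0, 0, -1, 0, 0, 0], [0, 0, -1, 0, 0, 0]]}}

```text
t: 18.38
position: [0.6048, -0.0704, 0.2628]
orientation: [0.156, 0.771, 0.582, -0.207]
ft_force: [-1.5, 3.7, 6.5]
width: 0.0172
```

{"api": "arm_command", "payload": {"plan": [[0, 0, 0, 0, 0, 0], [0, 0, 0, 0, 0, 0], [0, 0, 0, 0, 0, 0], [0, 0, 0, 0, 0, 0]], "fingers": 0.6}}

```text
t: 18.88
position: [0.6046, -0.0707, 0.2624]
orientation: [0.155, 0.771, 0.582, -0.207]
ft_force: [0.2, 0.2, -0.0]
width: 0.0515
```

{"api": "arm_command", "payload": {"plan": [[0, 0, -15, 0, 0, 0], [0, 0, -40, 0, 0, 0], [0, 0, -80, 0, 0, 0], [0, 0, -120, 0, 0, 0], [0, 0, -120, 0, 0, 0], [0, 0, -120, 0, 0, 0]]}}

```text
t: 19.62
position: [0.6209, -0.0129, 0.3665]
orientation: [0.155, 0.77, 0.582, -0.207]
ft_force: [-0.6, -0.5, 0.5]
width: 0.0514
```

```bash
python3 - <<'E'
from h import *
st()
snap('wrist','w11.png');snap('scene','s11.png');snap('top','t11.png')
crop('w11',220,420,60,260,3.8,'w11c.png');crop('s11',330,430,180,280,6,'s11c.png')
def q(p):
    u,v=proj('w11',frH(*p)); return np.round(((u-219.5)*3.8-.5,(v-59.5)*3.8-.5))
print('sh top z=12',[q(p) for p in [(12,-15,12),(-12,-15,12),(12,-15,4),(-12,-15,4)]],'grip top',[q((a,b,72)) for a,b in [(9,-13),(-9,-13),(-9,13),(9,13)]])
E
```

```text
t 19.625 tip in head [ 5.000e-02 -1.500e+00  8.333e+01] Fh [ 0.8 -0.4  0.1] w 0.05143488867446063
sh top z=12 [array([326., 440.]), array([421., 441.]), array([327., 434.]), array([420., 434.])] grip top [array([329., 511.]), array([418., 511.]), array([416., 632.]), array([330., 632.])]
```

View pics/w11c.png

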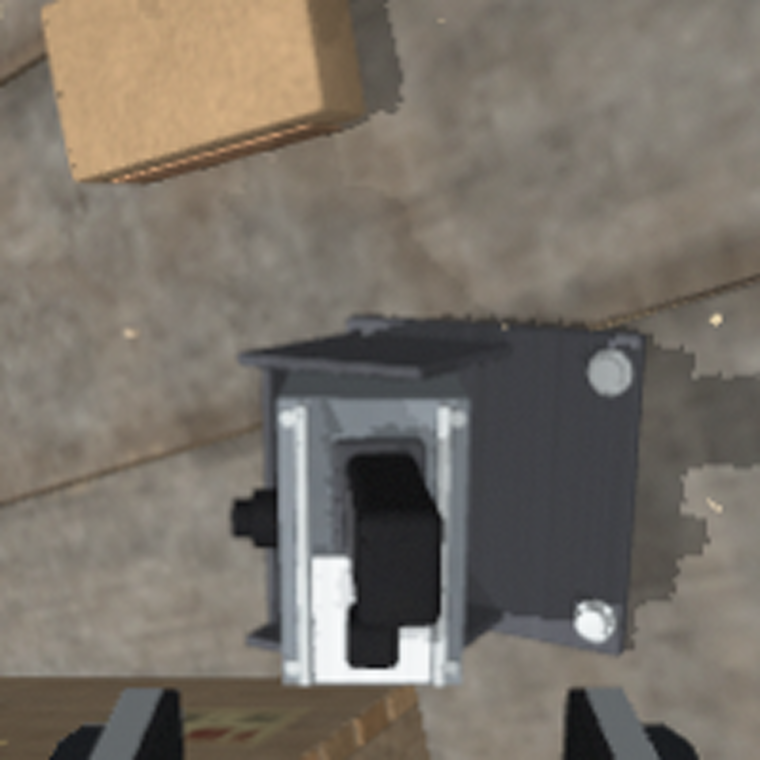

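View pics/s11.png

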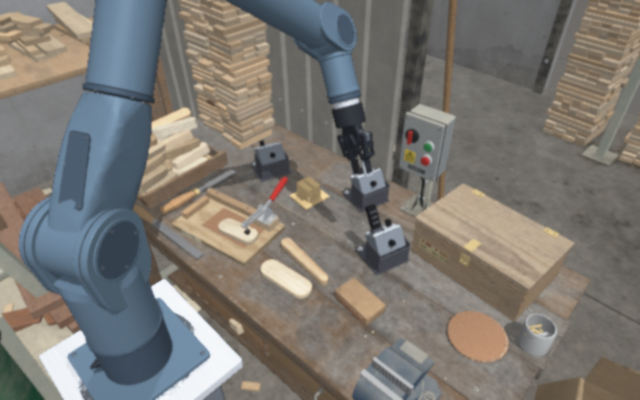

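View pics/s11c.png

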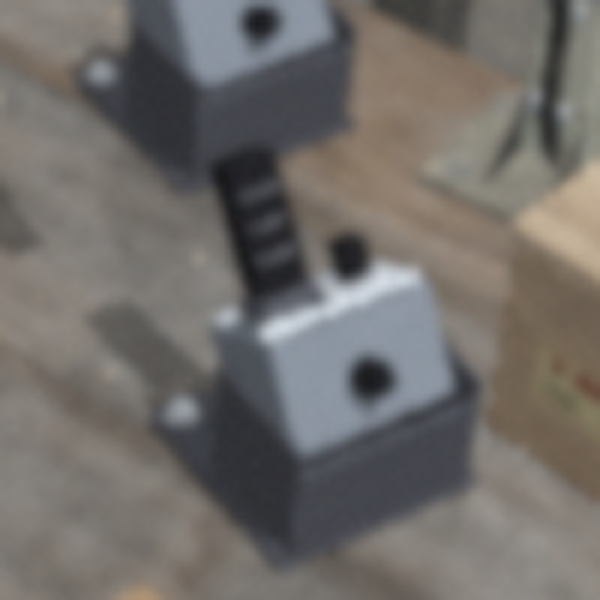

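After release the key leans about 2.6° downslope, which is the slot's play of 2 mm over 36 mm depth. Its shoulder edge is at row 437 in the crop, against 434–440 predicted for fully home. Next I'll check the bystanders and the key height.

```bash
python3 - <<'E'
from h import *
np.set_printoptions(precision=4,suppress=True)
a=cv2.imread('pics/scene0.png').astype(int);b=cv2.imread('pics/s11.png').astype(int)
for n,(u0,u1,v0,v1) in dict(offcut=(275,330,232,285),cork=(330,390,275,325),pale=(255,315,255,300)).items():
    print(n,np.abs(a-b)[v0:v1,u0:u1].mean().round(2))
c=cv2.imread('pics/top0.png').astype(int);d=cv2.imread('pics/t11.png').astype(int)
for n,(u0,u1,v0,v1) in dict(offcut=(315,400,240,265),cork=(405,462,232,270)).items(): print(n,np.abs(c-d)[v0:v1,u0:u1].mean().round(2))
# grip top centre height from two views
w=lambda x,y:('w11',(x+.5)/3.8+219.5,(y+.5)/3.8+59.5)
s=lambda x,y:('s11',(x+.5)/6+329.5,(y+.5)/6+179.5)
# grip top middle: wrist (397,570), scene top face middle
X,e=tri([w(399,569),s(245,162)]);print(toH(X).round(1),np.round(e,2))
crop('t11',370,450,150,215,8,'t11c.png')
E
```

```text
offcut 6.07
cork 5.38
pale 6.21
offcut 9.01
cork 8.41
[-5.5  0.7 66.5] [0.39 0.39]
```

View pics/t11.png

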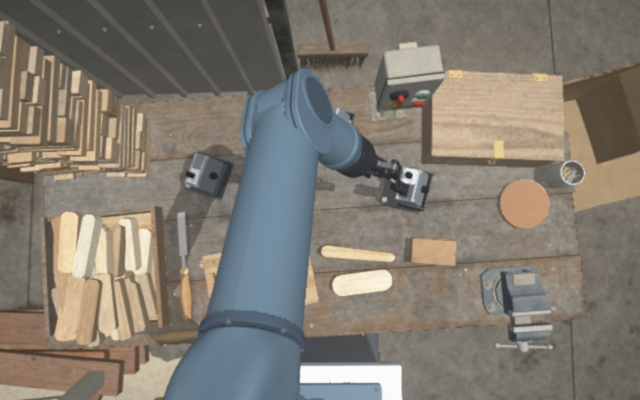

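```bash
python3 - <<'E'
from h import *
st(); print(finish_job())
E
```

```text
t 19.775 tip in head [ 0.16 -1.57 82.22] Fh [-0.7 -0.7 -0.4] w 0.05111108708175308
the job is handed in; nothing more can be done
None
```

The job is handed in at 19.8 s of the 51 s allowed, with the key fully in the slot of the right-hand interlock and the gripper clear of it.

- **Shutter:** I pushed the knob along the face with shut fingers until it stalled at about 8 N. The picture showed the shutter fully aside and the slot open.
- **Key:** I lifted it from the rest gripped across its 18 mm sides, realigned it by picture at the mouth, and fed it in slowly. The cam showed up as a small, steady force, then the tongue stopped at a computed depth of 36.4 mm. The force peaked at about 12 N before I unloaded and let go.
- **Checks that agree:** The shoulder sits where fully home predicts, and the offcut and cork appear unmoved.
- **Checks that differ:**
  - The released key leans about 2.6° downslope, which fits the slot's 2 mm play.
  - A rough two-view height of the grip top gave 66.5 mm off the face against the nominal 72 mm. I put the gap down to picking points on a blurred picture; in any case it gives no sign of the key standing proud.

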